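# Stack a stack-nest tote on its lugs in the fittings stockroom

### The arm

A 6-joint arm with a two-finger parallel gripper is mounted at the origin on the work surface. World frame = base frame: x ahead of the robot, y to its left, z up, the work surface at z = 0. Lengths are in m, angles in rad, forces in N, time in s.
With the tool pointing down it reaches from about 0.35 to 0.875 m from the base axis. Payload 4.2 kg.
Tool frame: the origin (TCP) lies midway between the tips of the shut fingers; the grasp point (between the pads) lies 19 mm behind it (robot.grip_depth is the z of the grasp point in the tool frame, in m); z points along the fingers, x is the direction in which the jaws open and shut, and the axes are right-handed (so a half turn about z gives the same grasp; the last joint's range is limited). The gripper opens to 87 mm and grips with 3 to 60 N. Pads are 19 mm wide; open, the fingers measure 117 mm over their backs; the gripper's body (75 mm by 190 mm) begins 51 mm behind the grasp point.
Start: joints at [1.575, 0.385, 0.008, 0, -1.194, -0.259], TCP at [0.158, 0.605, 0.223] pointing down, gripper open.
Joint ranges: [-3.14, 3.14], [-1.21, 2.06], [-1.07, 1.41], [-3.16, 2.05], [-2.99, -0.16], [-3.1, 3.1]. Speed limits (rad/s): [2.79, 2.79, 3.14, 3.14, 3.14, 3.14].

### API

Orientations are given as a 3x3 rotation matrix whose columns are the frame's x, y, z axes.
In Python, from plant import robot, eyes, order gives the robot as it stands. The module is installed in compiled form; this text tells all that it offers.
- The arm moves only by the shell command python3 -m inch 'ROWS' [FORCE]. ROWS is a JSON object of lists of equal length, an entry for each row: "xyz": the shift along the tool's x, y, z in cm, a list of three; "turn": the turn about the tool's z in degrees; "hand": the closure, from 0 (fully open) to 1 (shut). A call has 1 to 10 rows; each row shifts and turns the pose as measured when the row begins, along the tool's axes as they then stand; what a row does not reach is not made up. A row lasts 1/8 s, in which the tool goes at most 62.5 mm and 10.7 degrees, less where a joint would pass 70% of its speed; a pose out of reach is approached as far as the arm can. A call with a gripper value outside its range is refused whole. The fingers move at their own pace and stop on an object; FORCE is the grip in N (left out, the last holds). Time passes only in rows, so rows that do not move let the fingers close. It gives the time, the measured TCP pose, the force and the opening at its end, in the units of the state.
- robot.state(): the state, without advancing time (a new reading comes with each control period).
- eyes.snapshot(name): name is "scene" or "top" or "wrist"; returns the picture (384x512x3 uint8, red, green, blue); there is no depth.
- eyes.camera_params(name): a dict with "intrinsics" (3x3 intrinsics, pixels), "rvec" (rotation vector, rad) and "tvec" (3), from world to camera coordinates, as OpenCV has them; the wrist camera has in their place "tool_from_camera" (4x4, takes a point from camera to tool coordinates, whose origin is the TCP and whose axes are the tool frame's). Camera axes: x right, y down, z forward; pixel columns grow to the right and rows downward; lengths in m; the calibration is good to about 2 mm. The wrist camera is an equidistant fisheye: a pixel r from the principal point sees the ray r / f radians off the axis. A picture is of the moment at which its call begins: read the wrist's pose just before it. camera_params takes no time and is no camera call.
- order.close_job(): hands the job in, once; it reports no verdict.
Trained networks look in the newest picture that a camera, given by its name, has taken for a name from the list of things; names that differ only in an ending like _2 or _b are one class to them, and where a whole thing is asked for, a point or a joint stands for the part that bears it (a point fixed in the world has none). Each returns a list of dicts, best first, with "conf" (0 to 1); they miss things now and then, are a little off and sometimes report something else, mostly with a low value. They report only what shows in the picture. A call takes as long as a camera call.
- eyes.recognise(camera, name): "pixel" ([row, column] in pixels, amid what is visible of it).
- eyes.outline_of(camera, name): "mask" (384x512 bool, what is visible of it) and "pixel" ([row, column] in pixels, amid what is visible of it).
The state is a dict: "clock": time; "joints": joint angles; "joint_velocities": joint speeds; "tau": joint torques, N m; "position": TCP position; "orientation": TCP orientation; "contact_force": force on the tool from outside, world axes, zero at the start; "moment": the same for the moment, N m; "opening": finger opening in m.
Only numpy, scipy, OpenCV 4.12 (cv2) and the standard library are available. Lean on these libraries where they do the work, as an engineer would, in place of code of your own. Each camera call takes 0.05 s, during which the arm holds its last target.

### The job

Lift the empty blue tote by its black knob and stack it on the blue tote filled with conduit couplings, turned end for end so that its white end is above the other's plain end and its base rests level on the lugs, down inside the rim, rather than nesting into the couplings. Set it down rather than dropping it, let go, do not push the filled tote away, and leave the grey tote alone.

Things in the scene. Friction and masses are not known exactly. Their poses are not given: they have to be found in the camera images.
- tote_knob (a point): Centre of the black square knob (30 x 30 mm, 45 tall, sides along the tote's x and y) mid-way on the crossbar of the empty blue tote, which is loose, about 0.45 kg, on the table. 107.5 mm above the tote's underside, 22.5 mm above crossbar and rim, on the tote's centre line. x towards the tote's white end, z up.
- tote_end (a point): Middle of the rim of the empty tote's white end: 97.5 mm along the tote's x from its centre, 85 mm above its underside. The tote is 200 (x) x 150 (y) mm at the rim, base 164 x 116. Turned 180 degrees it rests on another tote's lugs, underside 79 mm above that tote's underside, with 11 mm play each way inside the rim; the same way round it drops in and nests.
- filled: Blue tote without knob, filled with steel couplings to 45 mm height; loose, 1.8 kg, on the table. Same form: rim 200 (x) x 150 (y) mm, 85 high, walls 5. Four lugs inside the long walls at x = +58 and -30 mm, 26 mm long, reaching in to y = +-44, tops at 79 mm. Origin: centre of its underside; x towards its white end, z up.
- grey: Grey tote without knob, holding metal boxes; same form and size as the filled one, loose, 1.8 kg. A bystander, not to be moved. Origin: centre of its underside; x towards its white end, z up.

How it is judged:
On the way:
1. the empty tote is lifted clear of the table (height (world z) of tote_knob above 0.1575 m), for 0.2 s.
At the end, for the whole second after the job is handed in: The empty tote rests on the lugs of the filled blue tote, which still stands on the table: undersides 75 to 82 mm apart, level within 2 degrees, centred within 20 mm, turned 180 degrees within 10 (white end over plain end), released and at rest (horizontal distance between tote_knob and filled below 0.02 m and z of tote_knob in the frame of filled between 0.1825 and 0.1895 m and angle between the x axis of tote_knob and the x axis of filled, either way round below 0.1745 rad and x of tote_end in the frame of filled below -0.05 m and angle between each of tote_knob, filled's own z axis and vertical below 0.035 rad and height (world z) of filled below 0.006 m and linear speed of tote below 0.02 m/s); the robot touches nothing.
It fails at once if the grey tote is moved by more than 20 mm (distance of grey from where it was at the start of the episode above 0.02 m).
It fails at once if the filled tote is pushed more than 40 mm (distance of filled from where it was at the start of the episode above 0.04 m).
It fails at once if the tote is dropped (falls free faster than 0.6 m/s, some 20 mm of fall) (linear speed of tote above 0.6 m/s and contact force between the fingers and tote below 0.05 N).
It also fails if it takes over 38 s, if anything falls off the work surface, if the arm or the gripper's body presses on something with over 40 N, if the wrist force passes 120 N, or if a joint passes its speed limit or range.

## Working session

There is one attempt and no reset: what is moved stays moved. The work goes in short steps, Python scripts to look and compute and a shell command to move; the robot and the scene stay as the last step left them, time stands still between calls to the robot, and variables do not carry over. Pictures are saved under pics/ and viewed, and the job is handed in when it is done.

```bash
mkdir -p pics; cat > h.py <<'E'
import numpy as np,cv2
from plant import robot,eyes,order
def cam(n):
    p=eyes.camera_params(n);K=np.array(p['intrinsics'],float);R=cv2.Rodrigues(np.array(p['rvec'],float))[0];t=np.array(p['tvec'],float).ravel();return K,R,t
def pix2z(n,rc,z):
    K,R,t=cam(n);d=R.T@np.linalg.inv(K)@np.array([rc[1],rc[0],1.]);o=-R.T@t;return o+d*(z-o[2])/d[2]
def proj(n,P):
    K,R,t=cam(n);c=(R@np.atleast_2d(P).T).T+t;u=(K@c.T).T;return u[:,:2]/u[:,2:]
def save(n,f):
    im=eyes.snapshot(n);cv2.imwrite('pics/'+f,im[:,:,::-1]);return im
E
python3 - <<'E'
from h import *
s=robot.state();print(s['clock'],s['position'],np.round(s['orientation'],3),s['opening'],robot.grip_depth)
a=save('top','t0.png');b=save('scene','s0.png')
for c in ('top','scene'):
  for n in ('tote_knob','tote_end','filled','grey'):
    for d in eyes.recognise(c,n)[:3]: print(c,n,d)
print(cam('top'))
E
```

```text
0.0 [0.15735414 0.60423538 0.22145791] [[-0.252 -0.968 -0.   ]
 [-0.968  0.252 -0.002]
 [ 0.002 -0.    -1.   ]] 0.08673539658069769 -0.0187
top tote_knob {'pixel': [216.0, 347.9], 'conf': 0.94}
top tote_end {'pixel': [214.2, 350.6], 'conf': 0.96}
top filled {'pixel': [161.6, 246.7], 'conf': 0.72}
top grey {'pixel': [220.4, 137.2], 'conf': 0.89}
scene tote_knob {'pixel': [197.9, 159.1], 'conf': 0.88}
scene tote_end {'pixel': [199.7, 157.2], 'conf': 0.9}
scene filled {'pixel': [214.5, 265.3], 'conf': 0.93}
scene grey {'pixel': [150.6, 338.7], 'conf': 0.57}
(array([[371.51514726,   0.        , 256.38505251],
       [  0.        , 371.51514726, 194.59059413],
       [  0.        ,   0.        ,   1.        ]]), array([[ 0.00207316, -0.9999402 ,  0.01073737],
       [-0.98676373, -0.00378669, -0.16212032],
       [ 0.16215128, -0.01025914, -0.98671258]]), array([-2.21778527e-04,  5.09331433e-01,  1.00544618e+00]))
```

View pics/t0.png

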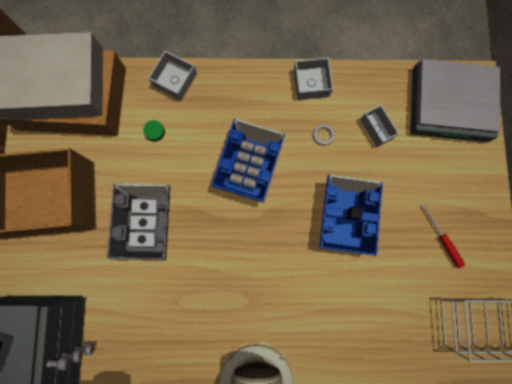

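View pics/s0.png

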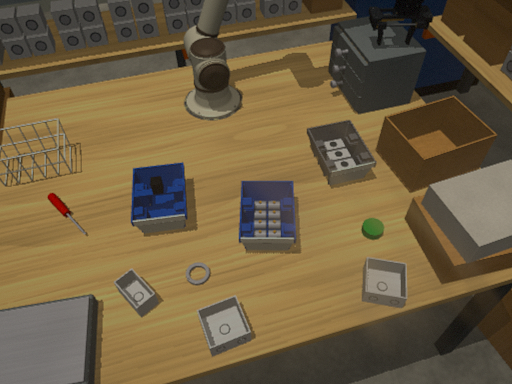

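```bash
cat >> h.py <<'E'
from scipy.optimize import minimize
def pts(x,y,a):
    P=[]
    for w,l,z in((.2,.15,.085),(.164,.116,0)):
        for i,j in((1,1),(1,-1),(-1,-1),(-1,1)):
            u,v=i*w/2,j*l/2;P.append([x+u*np.cos(a)-v*np.sin(a),y+u*np.sin(a)+v*np.cos(a),z])
    return np.array(P)
def hull(n,p):
    m=np.zeros((384*4,512*4),np.uint8);q=cv2.convexHull(((proj(n,pts(*p))+.5)*4).astype(np.float32));cv2.fillConvexPoly(m,q.astype(int),1)
    return cv2.resize(m.astype(np.float32),(512,384),interpolation=cv2.INTER_AREA)
def fit(masks,p0):
    f=lambda p:sum(np.abs(hull(n,(p0[0]+p[0]/100,p0[1]+p[1]/100,p0[2]+p[2]/10))-m).sum()/m.sum() for n,m in masks.items())
    r=minimize(f,[0,0,0],method='Nelder-Mead',options=dict(initial_simplex=[[0,0,0],[2,0,0],[0,2,0],[0,0,2]],xatol=.02,fatol=1e-4))
    return np.array(p0)+r.x/[100,100,10],r.fun
E
python3 - <<'E'
from h import *
im={c:eyes.snapshot(c) for c in('top','scene')}
vis={c:cv2.resize(im[c][:,:,::-1],None,fx=1.5,fy=1.5) for c in im}
for n,a0 in(('tote_knob',0),('filled',-.3),('grey',0)):
    M={}
    for c in im:
        d=eyes.outline_of(c,n)
        if d: M[c]=d[0]['mask'].astype(np.float32);print(n,c,d[0]['conf'],d[0]['pixel'],M[c].sum())
    c='top';p=pix2z(c,np.argwhere(M[c]>0).mean(0),.06)
    for sub in (M,{c:M[c]},{'scene':M['scene']}):
        r,f=fit(sub,[p[0],p[1],a0]);print(list(sub),r.round(4),np.degrees(r[2]).round(1),round(f,3))
        if len(sub)==2:
            for k in im:
                q=((proj(k,pts(*r))+.5)*1.5).astype(int)
                cv2.polylines(vis[k],[q[:4]],1,(0,255,0),1);cv2.polylines(vis[k],[q[4:]],1,(0,255,255),1)
d=eyes.recognise('top','tote_knob');
for k in vis: cv2.imwrite(f'pics/fit_{k}.png',vis[k])
E
```

```text
tote_knob top 0.84 [217.1, 350.0] 4236.0
tote_knob scene 0.61 [196.8, 158.3] 3440.0
['top', 'scene'] [ 0.4505 -0.2532 -0.1318] -7.5 0.052
['top'] [ 0.4503 -0.2533 -0.1383] -7.9 0.022
['scene'] [ 0.4514 -0.2527 -0.1378] -7.9 0.027
filled top 0.95 [161.0, 246.0] 4024.0
filled scene 0.89 [212.7, 266.0] 3613.0
['top', 'scene'] [ 0.6014  0.0254 -0.295 ] -16.9 0.084
['top'] [ 0.6003  0.0237 -0.3   ] -17.2 0.033
['scene'] [ 0.602   0.0255 -0.3046] -17.5 0.043
grey top 0.85 [219.7, 139.8] 4230.0
grey scene 0.89 [150.5, 339.5] 2974.0
['top', 'scene'] [ 0.4313  0.3159 -0.0111] -0.6 0.076
['top'] [ 0.4307  0.3155 -0.0089] -0.5 0.037
['scene'] [ 0.431   0.3179 -0.0168] -1.0 0.032
```

View pics/fit_top.png

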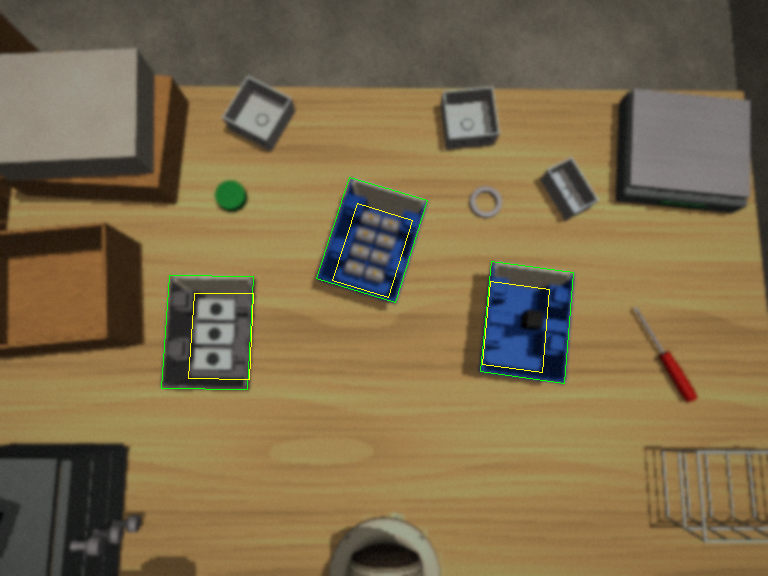

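View pics/fit_scene.png

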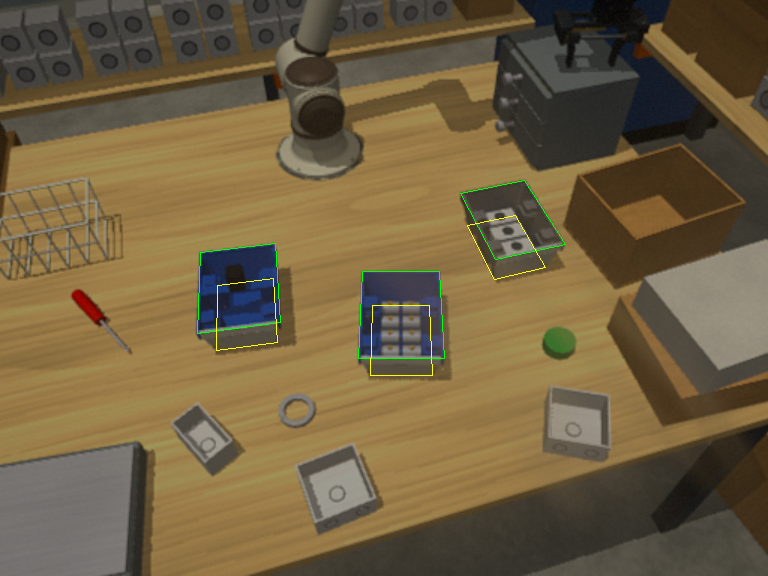

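```bash
python3 -m inch '{"xyz":[[0,0,-5],[3.2,-5.1,0],[3.2,-5.1,0],[3.2,-5.1,0],[3.2,-5.1,0],[3.2,-5.1,0],[3.2,-5.1,0],[3.2,-5.1,0]],"turn":[0,0,0,0,0,0,0,0],"hand":[0,0,0,0,0,0,0,0]}' 40; python3 -c "
from h import *;print(np.round(robot.state()['joints'],3),np.round(robot.state()['orientation'],3))"
```

```text
clock: 1.95
position: [0.4531, 0.2932, 0.2752]
orientation: [[-0.243, -0.97, 0.004], [-0.97, 0.243, 0.002], [-0.003, -0.003, -1.0]]
contact_force: [0.3, 1.6, -1.1]
opening: 0.0872
[ 8.760e-01  2.020e-01 -1.170e-01  1.000e-03 -1.247e+00  4.490e-01] [[-0.243 -0.97   0.004]
 [-0.97   0.243  0.002]
 [-0.003 -0.003 -1.   ]]
```

```bash
python3 -m inch '{"xyz":[[5.9,-1.45,0],[5.9,-1.45,0],[5.9,-1.45,0],[5.9,-1.45,0],[5.9,-1.45,0],[5.9,-1.45,0],[5.9,-1.45,0],[5.9,-1.45,0],[5.8,-1.4,0]],"turn":[0,0,0,0,0,0,0,0,0],"hand":[0,0,0,0,0,0,0,0,0]}'
python3 -m inch '{"xyz":[[0,0,0],[0,0,0],[0,0,0],[0,0,0],[0,0,0],[0,0,0],[0,0,0],[0,0,0],[0,0,0],[0,0,0]],"turn":[10,10,10,10,10,10,10,10,10,10],"hand":[0,0,0,0,0,0,0,0,0,0]}'
python3 -m inch '{"xyz":[[0,0,0],[0,0,0],[0,0,0],[0,0,0],[0,0,0],[0,0,0],[0,0,0],[0,0,0]],"turn":[10,10,10,10,10,10,10,5],"hand":[0,0,0,0,0,0,0,0]}'
python3 - <<'E'
from h import *
s=robot.state();save('wrist','w1.png');print(s['joints'],s['clock'])
p=eyes.camera_params('wrist');print(p)
for n in('tote_knob','tote_end'):print(eyes.recognise('wrist',n))
o=s['orientation'];print(np.degrees(np.arctan2(o[1][0],o[0][0])))
E
```

```text
clock: 3.08
position: [0.4505, -0.2684, 0.2763]
orientation: [[-0.242, -0.97, 0.012], [-0.97, 0.242, 0.002], [-0.004, -0.011, -1.0]]
contact_force: [1.4, 0.3, -0.3]
opening: 0.0872
clock: 4.32
position: [0.4487, -0.2741, 0.2761]
orientation: [[-0.883, 0.468, 0.012], [0.469, 0.883, 0.001], [-0.01, 0.007, -1.0]]
contact_force: [-0.4, -0.4, 0.5]
opening: 0.0869
clock: 5.32
position: [0.4484, -0.274, 0.2769]
orientation: [[0.268, 0.963, 0.014], [0.963, -0.268, 0.001], [0.004, 0.013, -1.0]]
contact_force: [-0.2, 0.2, -0.5]
opening: 0.087
[-0.24194727  0.17238009 -0.1486714  -0.00422788 -1.23650095 -1.5985714 ] 5.325
{'intrinsics': array([[297.31863964,   0.        , 255.00240395],
       [  0.        , 297.31863964, 191.97108392],
       [  0.        ,   0.        ,   1.        ]]), 'tool_from_camera': array([[ 9.99999772e-01, -6.32922260e-04, -2.36601300e-04,
        -8.41823860e-05],
       [ 6.71793709e-04,  9.68873451e-01,  2.47555619e-01,
        -6.80804140e-02],
       [ 7.25532567e-05, -2.47555721e-01,  9.68873655e-01,
        -1.62681142e-01],
       [ 0.00000000e+00,  0.00000000e+00,  0.00000000e+00,
         1.00000000e+00]])}
[{'pixel': [164.2, 266.3], 'conf': 0.76}]
[]
74.46972955338606
```

View pics/w1.png

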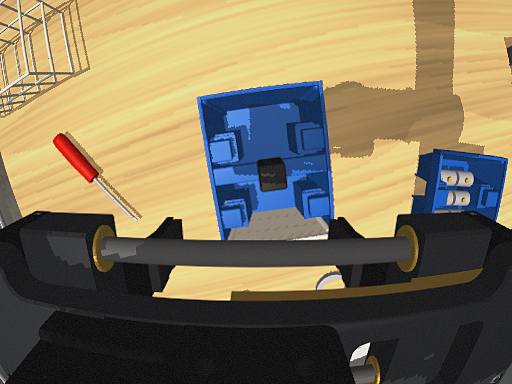

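```bash
cat >> h.py <<'E'
def wproj(P,s):
    p=eyes.camera_params('wrist');K=p['intrinsics'];T=np.linalg.inv(p['tool_from_camera'])
    q=(np.atleast_2d(P)-s['position'])@np.array(s['orientation'])
    c=q@T[:3,:3].T+T[:3,3]
    return cv2.fisheye.distortPoints(np.ascontiguousarray((c[:,:2]/c[:,2:])[:,None]),K,np.zeros(4))[:,0]
def box(x,y,a,w,l,z):
    u=np.array([(1,1),(1,-1),(-1,-1),(-1,1)])*[w/2,l/2];c,s_=np.cos(a),np.sin(a)
    return np.c_[x+u[:,0]*c-u[:,1]*s_,y+u[:,0]*s_+u[:,1]*c,np.full(4,z)]
E
python3 - <<'E'
from h import *
s=robot.state();im=cv2.imread('pics/w1.png');im=im[60:260,180:440];S=4
im=cv2.resize(im,None,fx=S,fy=S,interpolation=2)
x,y,a=.4507,-.2531,-.1375
for w,l,z,c in((.03,.03,.13,(0,255,0)),(.03,.03,.085,(0,255,255)),(.2,.15,.085,(0,0,255))):
    q=((wproj(box(x,y,a,w,l,z),s)-[180,60]+.5)*S).astype(int);cv2.polylines(im,[q],1,c,1)
x,y,a=.601,.0246,-.302
q=((wproj(box(x,y,a,.2,.15,.085),s)-[180,60]+.5)*S).astype(int);cv2.polylines(im,[q],1,(0,0,255),1)
cv2.imwrite('pics/w1o.png',im[:600,:800])
E
```

```text
(no output)
```

View pics/w1o.png

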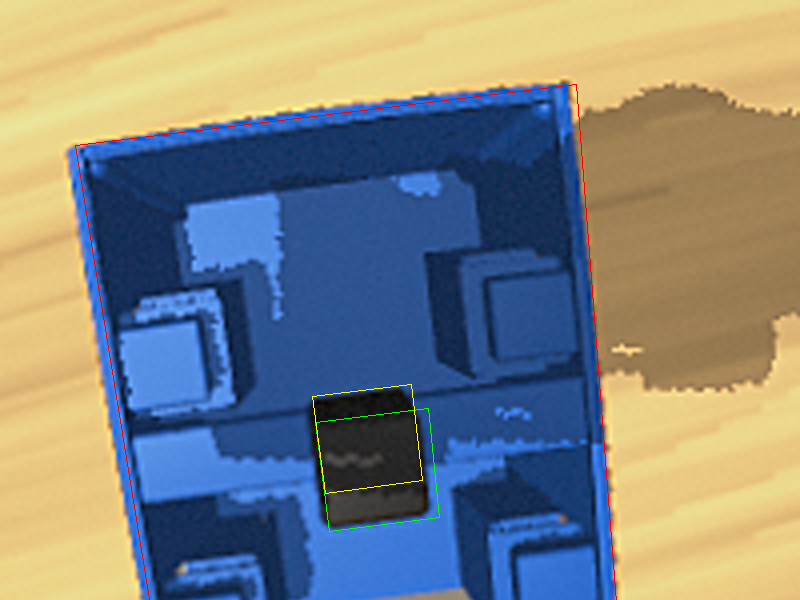

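```bash
python3 -m inch '{"xyz":[[1.95,-0.3,4],[0,0,5],[0,0,0]],"turn":[-7.6,0,0],"hand":[0,0,0]}'; python3 - <<'E'
from h import *
s=robot.state();o=s['orientation'];print(np.degrees(np.arctan2(o[1,0],o[0,0])))
p=s['position'];d=np.array([.4507,-.2543,.094])-p;print(o.T@d*100)
E
```

```text
clock: 5.85
position: [0.453, -0.2544, 0.1866]
orientation: [[0.124, 0.992, 0.018], [0.992, -0.124, -0.001], [0.001, 0.017, -1.0]]
contact_force: [1.1, -0.4, 1.0]
opening: 0.0866
82.8858399243597
[-0.03379563 -0.39186607  9.25566155]
```

```bash
python3 -m inch '{"xyz":[[0,-0.3,4],[0,-0.1,4],[0,0,1],[0,0,0]],"turn":[0.7,0,0,0],"hand":[0,0,0,0]}'; python3 - <<'E'
from h import *
s=robot.state();o=s['orientation'];print(np.degrees(np.arctan2(o[1,0],o[0,0])))
p=s['position'];d=np.array([.4507,-.2543,.094])-p;print(o.T@d*100)
im=save('wrist','w2.png');save('scene','s2.png')
S=3;im=cv2.resize(im[60:260,130:390,::-1],None,fx=S,fy=S,interpolation=2)
for z in (.13,.085):
    q=((wproj(box(.4507,-.2543,-.1375,.03,.03,z),s)-[130,60]+.5)*S).astype(int);cv2.polylines(im,[q],1,(0,255,0),1)
cv2.imwrite('pics/w2o.png',im)
E
```

```text
clock: 6.35
position: [0.4582, -0.2572, 0.1039]
orientation: [[0.131, 0.991, 0.033], [0.991, -0.131, -0.008], [-0.004, 0.033, -0.999]]
contact_force: [-0.5, -0.3, 0.1]
opening: 0.0874
82.48793783304957
[ 0.1952485  -0.81364971  0.95785251]
```

View pics/w2o.png

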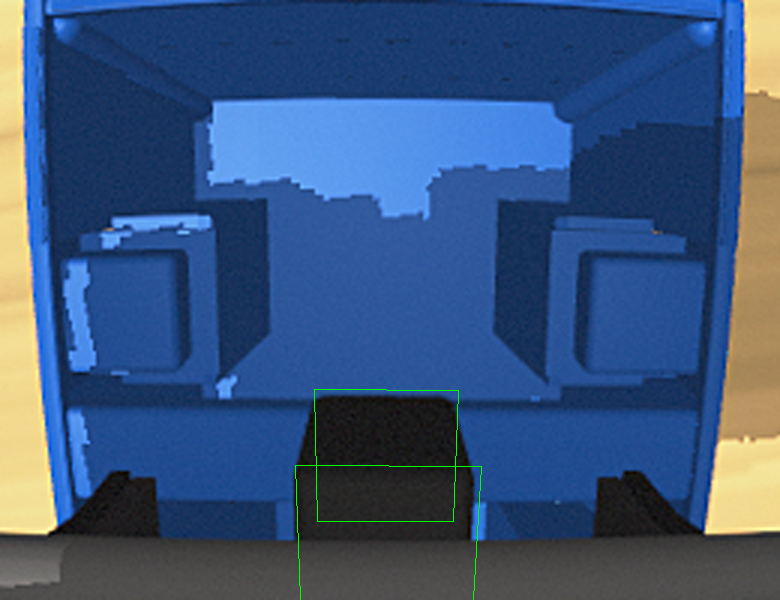

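```bash
python3 -m inch '{"xyz":[[0.2,-0.75,0],[0,0,0.5],[0,0,0.3],[0,0,0]],"turn":[0.4,0,0,0],"hand":[0,0,0,0]}'; python3 - <<'E'
from h import *
s=robot.state();o=s['orientation'];print(np.degrees(np.arctan2(o[1,0],o[0,0])))
p=s['position'];d=np.array([.4515,-.2545,.094])-p;print(o.T@d*100)
E
```

```text
clock: 6.95
position: [0.4527, -0.2545, 0.0988]
orientation: [[0.138, 0.99, 0.04], [0.99, -0.138, -0.01], [-0.004, 0.041, -0.999]]
contact_force: [-0.1, 0.1, 0.1]
opening: 0.0869
82.07904417403104
[-0.01107028 -0.13452756  0.47887508]
```

```bash
python3 -m inch '{"xyz":[[0,-0.1,0.4],[0,0,0],[0,0,0],[0,0,0],[0,0,0],[0,0,0],[0,0,0]],"turn":[0,0,0,0,0,0,0],"hand":[0,1,1,1,1,1,1]}' 50
```

```text
clock: 7.82
position: [0.452, -0.2545, 0.0944]
orientation: [[0.138, 0.99, 0.04], [0.99, -0.137, -0.01], [-0.004, 0.041, -0.999]]
contact_force: [0.5, -0.9, -0.9]
opening: 0.0349
```

```bash
python3 -m inch '{"xyz":[[0,0,0],[0,0,0],[0,0,0]],"turn":[0,0,0],"hand":[1,1,1]}' 50; python3 -m inch '{"xyz":[[0,0,-1],[0,0,-2],[0,0,-3],[0,0,-3],[0,0,-3],[0,0,-3],[0,0,-2],[0,0,0]],"turn":[0,0,0,0,0,0,0,0],"hand":[1,1,1,1,1,1,1,1]}'
```

```text
clock: 8.2
position: [0.452, -0.2548, 0.0944]
orientation: [[0.138, 0.99, 0.04], [0.99, -0.137, -0.01], [-0.004, 0.041, -0.999]]
contact_force: [-0.2, -0.1, -0.1]
opening: 0.0294
clock: 9.2
position: [0.4379, -0.2491, 0.2631]
orientation: [[0.142, 0.99, 0.02], [0.99, -0.142, 0.002], [0.005, 0.02, -1.0]]
contact_force: [-0.5, 0.3, -5.4]
opening: 0.0295
```

```bash
python3 -m inch '{"xyz":[[0,0,0],[0,0,0],[0,0,0],[0,0,0],[0,0,0],[0,0,0],[0,0,0],[0,0,0],[0,0,0],[0,0,0]],"turn":[-4,-7,-9,-10,-10,-10,-10,-10,-10,-10],"hand":[1,1,1,1,1,1,1,1,1,1]}'
python3 -m inch '{"xyz":[[0,0,0],[0,0,0],[0,0,0],[0,0,0],[0,0,0],[0,0,0],[0,0,0],[0,0,0],[0,0,0],[0,0,0]],"turn":[-10,-10,-10,-10,-10,-10,-9,-7,-3,0],"hand":[1,1,1,1,1,1,1,1,1,1]}'
python3 - <<'E'
from h import *
s=robot.state();o=s['orientation'];print(s['joints'],np.degrees(np.arctan2(o[1,0],o[0,0])))
p=s['position'];d=np.array([.601,.0246,.26])-p;print(d,o.T@d*100)
E
```

```text
clock: 10.45
position: [0.4256, -0.242, 0.2426]
orientation: [[-0.995, 0.095, -0.016], [0.095, 0.995, 0.023], [0.018, 0.021, -1.0]]
contact_force: [-1.3, 0.3, -5.5]
opening: 0.0296
clock: 11.7
position: [0.4138, -0.2354, 0.223]
orientation: [[-0.243, -0.969, -0.051], [-0.97, 0.241, 0.042], [-0.028, 0.06, -0.998]]
contact_force: [-0.1, -0.2, -5.7]
opening: 0.0293
[-0.1962361   0.16440523 -0.2877917  -0.03360963 -1.17693759  1.53622681] -104.06324998469628
[0.1872409  0.25999224 0.03704659] [-29.86238916 -11.65374746  -3.56420993]
```

```bash
python3 -m inch '{"xyz":[[-3,-1.2,-0.8],[-5.1,-2,-0.8],[-5.7,-2.2,-0.8],[-5.7,-2.2,-0.8],[-5.1,-2,-0.8],[-3.6,-1.4,-0.8],[-1.7,-0.7,-0.3]],"turn":[0,0,0,0,0,0,0],"hand":[1,1,1,1,1,1,1]}'
python3 - <<'E'
from h import *
s=robot.state();o=s['orientation'];print(s['joints'],np.degrees(np.arctan2(o[1,0],o[0,0])))
p=s['position'];d=np.array([.601,.0246,.25])-p;print(d,o.T@d*100)
save('wrist','w3.png');save('scene','s3.png');save('top','t3.png')
E
```

```text
clock: 12.58
position: [0.6047, 0.0312, 0.2668]
orientation: [[-0.256, -0.964, -0.066], [-0.966, 0.253, 0.044], [-0.026, 0.075, -0.997]]
contact_force: [-0.5, 0.6, -5.6]
opening: 0.0296
[ 0.28637561  0.36027627  0.10293416 -0.06221852 -1.36496353  1.04074093] -104.83590286920474
[-0.00369612 -0.00664781 -0.01677725] [0.78005899 0.06187936 1.66762931]
```

View pics/w3.png

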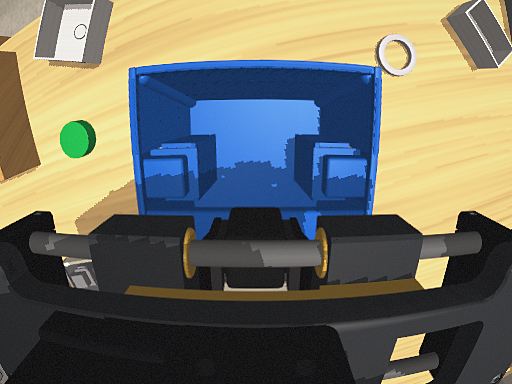

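View pics/s3.png

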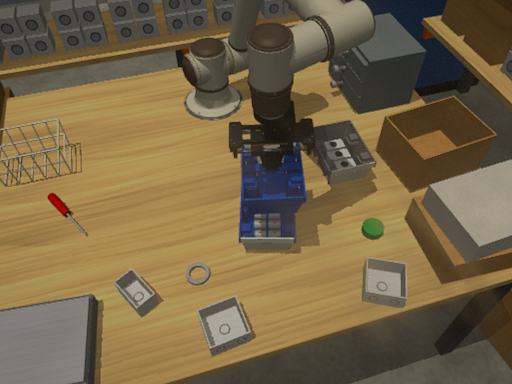

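View pics/t3.png

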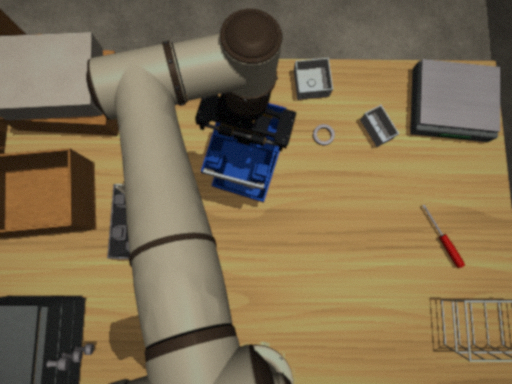

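```bash
python3 -m inch '{"xyz":[[0.5,0,1],[0.5,-0.1,1.5],[0,0,1]],"turn":[1.5,1,0],"hand":[1,1,1]}'
cat > st.py <<'E'
from h import *
s=robot.state();o=np.array(s['orientation']);yaw=np.degrees(np.arctan2(o[1,0],o[0,0]))
up=o@[-.004,.041,-.999];k=s['position']+o@[.0001,-.0005,-.0131];b=k-.1075*up
print('tote yaw',yaw-90+360,'up',up.round(3),'base',b.round(4))
d=np.array([.601,.0246,.079])-b;print('tool move cm',(o.T@d*100).round(2),'level xy only',(o.T@[d[0],d[1],0]*100).round(2),s['contact_force'],s['clock'])
E
python3 st.py
```

```text
clock: 13.1
position: [0.5969, 0.0179, 0.2286]
orientation: [[-0.305, -0.95, -0.07], [-0.952, 0.303, 0.043], [-0.02, 0.08, -0.997]]
contact_force: [-0.9, -0.8, -5.9]
opening: 0.0293
tote yaw 162.22438032705043 up [ 0.032 -0.027  0.999] base [0.5948 0.02   0.1342]
tool move cm [-0.52 -0.89  5.48] level xy only [-0.63 -0.45 -0.02] [-0.88922607 -0.80272636 -5.89993873] 13.1
```

```bash
python3 -m inch '{"xyz":[[-0.5,-0.6,1],[0,0,1],[0,0,0]],"turn":[0,0,0],"hand":[1,1,1]}'
python3 st.py; python3 - <<'E'
from h import *
im=save('scene','s4.png');save('wrist','w4.png');save('top','t4.png')
cv2.imwrite('pics/s4z.png',cv2.resize(im[110:270,200:350,::-1],None,fx=3.6,fy=3.6,interpolation=2))
for n in ('filled','grey'): print(n,[ (d['pixel'],d['conf']) for d in eyes.recognise('scene',n)[:2]])
E
```

```text
clock: 13.48
position: [0.6022, 0.0212, 0.2052]
orientation: [[-0.306, -0.949, -0.073], [-0.952, 0.304, 0.043], [-0.019, 0.083, -0.996]]
contact_force: [-0.3, -0.7, -5.6]
opening: 0.0299
tote yaw 162.15145628093794 up [ 0.035 -0.027  0.999] base [0.5998 0.0232 0.1108]
tool move cm [-0.11 -0.33  3.17] level xy only [-0.17 -0.07 -0.  ] [-0.29434156 -0.73403041 -5.61454614] 13.475
filled [([236.2, 263.2], 0.76)]
grey []
```

View pics/s4z.png

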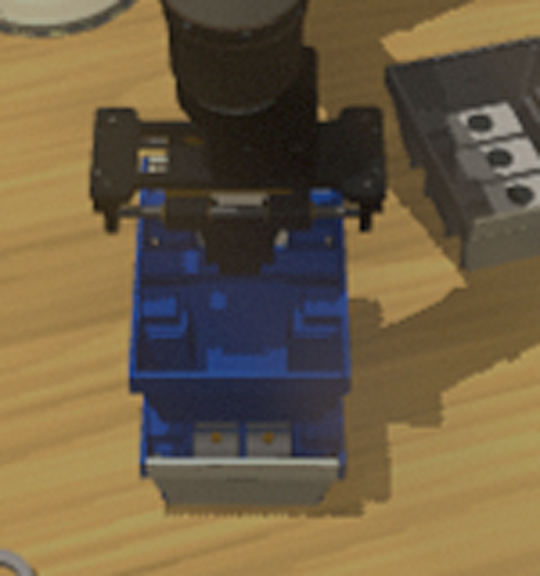

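View pics/w4.png

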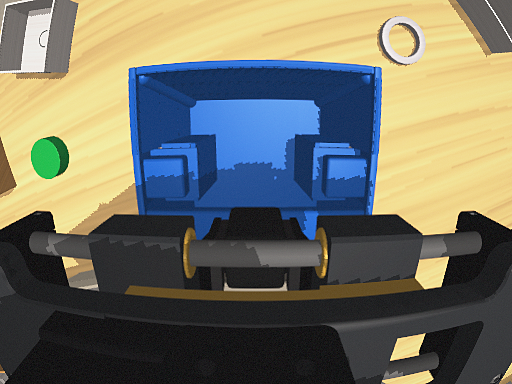

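```bash
cat > ov.py <<'E'
import sys;from h import *
tag=sys.argv[1]
s=robot.state();o=np.array(s['orientation']);R=np.zeros((3,3))
up=o@[-.004,.041,-.999];k=s['position']+o@[.0001,-.0005,-.0131]
x=-(o@[0,-1,0]);x=x-up*(x@up);x/=np.linalg.norm(x);R=np.c_[x,np.cross(up,x),up]
if R[0,0]>0: R[:,:2]*=-1
for n,(r,c) in dict(scene=(110,200),top=(80,170)).items():
    im=cv2.imread(f'pics/{n[0]}{tag}.png')[r:r+160,c:c+150];S=3.6
    im=cv2.resize(im,None,fx=S,fy=S,interpolation=2)
    for w,l,z,col in((.2,.15,-.0225,(0,255,0)),(.164,.116,-.1075,(0,255,255))):
        P=box(0,0,0,w,l,z)@R.T+k
        cv2.polylines(im,[((proj(n,P)-[c,r]+.5)*S).astype(int)],1,col,1)
    cv2.polylines(im,[((proj(n,box(.601,.0246,-.302,.2,.15,.085))-[c,r]+.5)*S).astype(int)],1,(0,0,255),1)
    cv2.imwrite(f'pics/{n[0]}{tag}o.png',im)
a,b=[cv2.imread(f'pics/{n}{tag}o.png') for n in'st'];cv2.imwrite(f'pics/o{tag}.png',cv2.resize(np.hstack([a,b]),(800,427)))
E
python3 ov.py 4
```

```text
(no output)
```

View pics/o4.png

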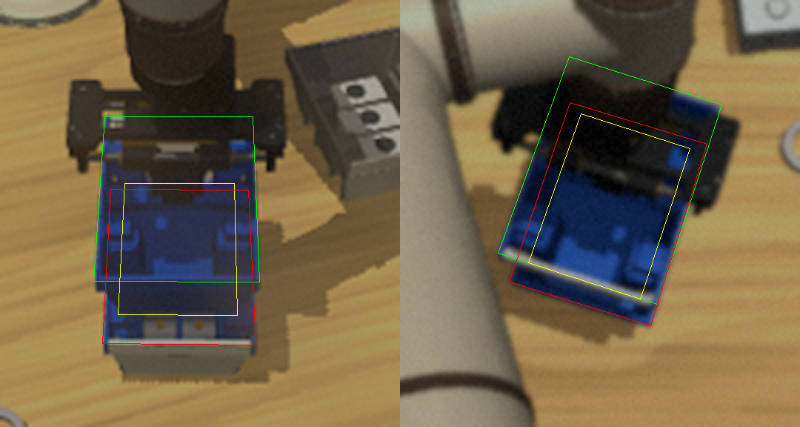

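```bash
python3 -m inch '{"xyz":[[-0.1,-0.2,1],[0,0,0.6],[0,0,0.4],[0,0,0]],"turn":[0,0,0,0],"hand":[1,1,1,1]}';python3 st.py
```

```text
clock: 14.22
position: [0.604, 0.0227, 0.186]
orientation: [[-0.306, -0.95, -0.068], [-0.952, 0.304, 0.044], [-0.021, 0.079, -0.997]]
contact_force: [0.3, 0.1, -5.4]
opening: 0.0298
tote yaw 162.17214366447698 up [ 0.031 -0.027  0.999] base [0.6021 0.0248 0.0916]
tool move cm [ 0.08 -0.    1.27] level xy only [0.05 0.1  0.01] [ 0.26515152  0.09096393 -5.38196055] 14.225
```

```bash
python3 -m inch '{"xyz":[[0,0.1,0.5],[0,0,0.3],[0,0,0]],"turn":[0,0,0],"hand":[1,1,1]}';python3 st.py
```

```text
clock: 14.6
position: [0.6026, 0.0234, 0.1778]
orientation: [[-0.306, -0.95, -0.068], [-0.952, 0.304, 0.044], [-0.021, 0.078, -0.997]]
contact_force: [-0.0, -0.3, -5.0]
opening: 0.0297
tote yaw 162.17515293996377 up [ 0.03  -0.027  0.999] base [0.6007 0.0255 0.0834]
tool move cm [ 0.09 -0.09  0.43] level xy only [ 0.08 -0.06 -0.01] [-0.04411487 -0.33726474 -4.98808412] 14.6
```

```bash
python3 -m inch '{"xyz":[[0,0,0.4],[0,0,0]],"turn":[0,0],"hand":[1,1]}';python3 st.py;python3 -m inch '{"xyz":[[0,0,0.3],[0,0,0]],"turn":[0,0],"hand":[1,1]}';python3 st.py
```

```text
clock: 14.85
position: [0.603, 0.0238, 0.177]
orientation: [[-0.305, -0.95, -0.065], [-0.952, 0.303, 0.043], [-0.021, 0.075, -0.997]]
contact_force: [-0.5, -0.3, -4.9]
opening: 0.0295
tote yaw 162.2347428433119 up [ 0.027 -0.027  0.999] base [0.6014 0.0258 0.0826]
tool move cm [ 0.14 -0.02  0.36] level xy only [ 0.13  0.   -0.  ] [-0.54462012 -0.30261648 -4.88333279] 14.85
clock: 15.1
position: [0.603, 0.024, 0.1766]
orientation: [[-0.305, -0.95, -0.063], [-0.952, 0.302, 0.043], [-0.021, 0.073, -0.997]]
contact_force: [-1.4, -1.3, -1.7]
opening: 0.0297
tote yaw 162.26710683683012 up [ 0.025 -0.026  0.999] base [0.6015 0.026  0.0822]
tool move cm [ 0.16 -0.02  0.32] level xy only [ 0.15  0.01 -0.  ] [-1.439466   -1.26281862 -1.65688706] 15.1
```

```bash
python3 -m inch '{"xyz":[[0.1,0,0.5],[0,0,0.3]],"turn":[0,0],"hand":[1,1]}';python3 st.py;python3 -m inch '{"xyz":[[0,0,0.4],[0,0,0.3]],"turn":[0,0],"hand":[1,1]}' 20;python3 st.py
```

```text
clock: 15.35
position: [0.603, 0.0246, 0.1751]
orientation: [[-0.302, -0.951, -0.058], [-0.953, 0.3, 0.043], [-0.024, 0.068, -0.997]]
contact_force: [-6.3, 2.3, 9.9]
opening: 0.0299
tote yaw 162.38859903273516 up [ 0.02  -0.027  0.999] base [0.602  0.0267 0.0807]
tool move cm [0.24 0.02 0.17] level xy only [ 0.23  0.03 -0.  ] [-6.30601388  2.3390523   9.94913439] 15.35
clock: 15.6
position: [0.6032, 0.0264, 0.1731]
orientation: [[-0.301, -0.952, -0.054], [-0.953, 0.299, 0.044], [-0.026, 0.064, -0.998]]
contact_force: [-6.6, 4.1, 10.7]
opening: 0.0304
tote yaw 162.4934178029411 up [ 0.016 -0.028  0.999] base [0.6027 0.0287 0.0787]
tool move cm [ 0.44  0.04 -0.04] level xy only [ 0.44  0.04 -0.01] [-6.57370346  4.10231507 10.70335509] 15.6
```

```bash
python3 -m inch '{"xyz":[[0,0,0],[0,0,0],[0,0,0],[0,0,0]],"turn":[0,0,0,0],"hand":[0.4,0.4,0.4,0.4]}' 20;python3 st.py; python3 - <<'E'
from h import *
save('scene','s5.png');save('wrist','w5.png');save('top','t5.png')
E
python3 ov.py 5
```

```text
clock: 16.1
position: [0.6052, 0.0263, 0.1734]
orientation: [[-0.3, -0.953, -0.048], [-0.953, 0.298, 0.045], [-0.029, 0.06, -0.998]]
contact_force: [-0.0, -0.2, -0.4]
opening: 0.0513
tote yaw 162.52501866705114 up [ 0.01  -0.029  0.999] base [0.6052 0.0286 0.079 ]
tool move cm [0.51 0.28 0.01] level xy only [0.51 0.28 0.  ] [-0.04206819 -0.2079804  -0.38794946] 16.1
```

View pics/o5.png

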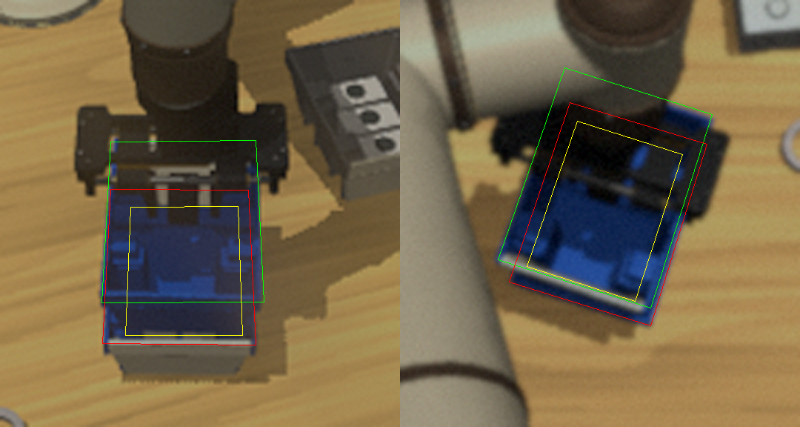

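View pics/w5.png

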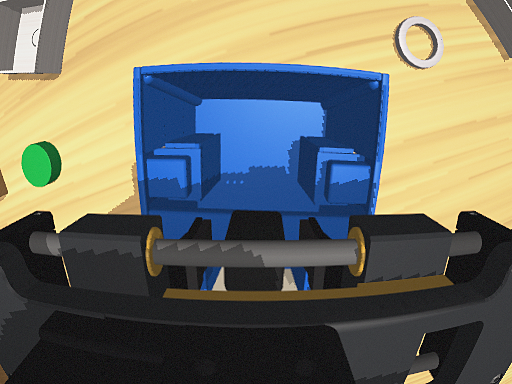

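```bash
python3 -m inch '{"xyz":[[0,0,-1],[0,0,-2],[0,0,-3],[0,0,-4],[0,0,-4],[3,0,-2],[5,0,0],[6,0,0],[6,0,0]],"turn":[0,0,0,0,0,0,0,0,0],"hand":[0.4,0.4,0.3,0.2,0,0,0,0,0]}'; python3 -m inch '{"xyz":[[6,0,0],[6,0,0],[6,0,0],[4,0,0],[0,0,0]],"turn":[0,0,0,0,0],"hand":[0,0,0,0,0]}'; python3 - <<'E'
from h import *
save('scene','s6.png');save('top','t6.png')
V=[]
up=np.array([0,0,1.])
for n,(r,c) in dict(scene=(130,200),top=(80,170)).items():
    im=cv2.imread(f'pics/{n[0]}6.png')[r:r+150,c:c+150];S=2.66
    im=cv2.resize(im,None,fx=S,fy=S,interpolation=2);im0=im.copy()
    for b,col in((box(.601,.0246,-.302,.2,.15,.085),(0,0,255)),(box(.601,.0246,-.302,.2,.15,.164),(0,255,0)),(box(.601,.0246,-.302,.03,.03,.209),(0,255,255))):
        cv2.polylines(im,[((proj(n,b)-[c,r]+.5)*S).astype(int)],1,col,1)
    V.append(np.vstack([im]))
cv2.imwrite('pics/o6.png',np.hstack(V))
E
```

```text
clock: 17.38
position: [0.5543, -0.174, 0.3392]
orientation: [[-0.292, -0.956, -0.04], [-0.956, 0.29, 0.043], [-0.029, 0.051, -0.998]]
contact_force: [0.2, -0.2, 0.7]
opening: 0.0872
clock: 18.0
position: [0.4854, -0.3947, 0.3369]
orientation: [[-0.297, -0.954, -0.035], [-0.955, 0.295, 0.04], [-0.028, 0.045, -0.999]]
contact_force: [-0.1, 0.8, -0.6]
opening: 0.0869
```

View pics/o6.png

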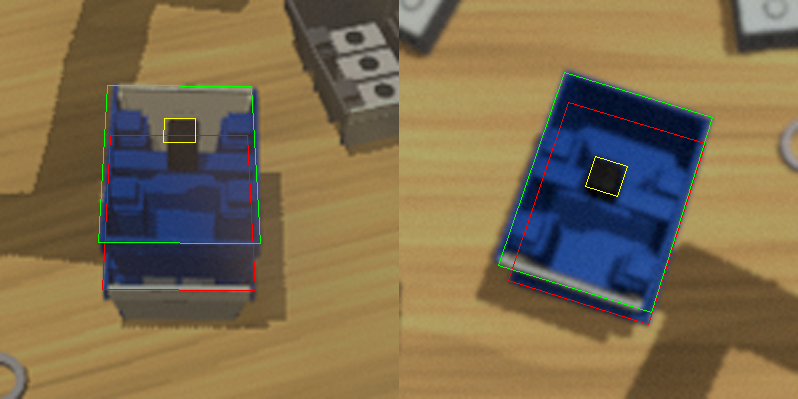

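View pics/s6.png

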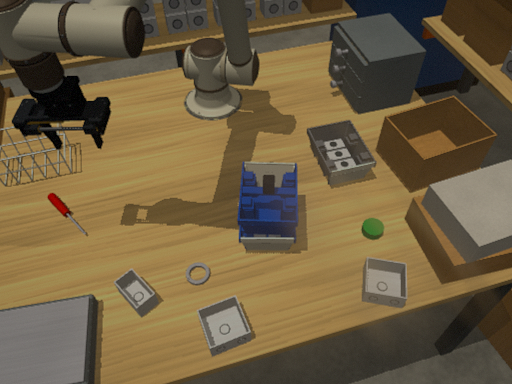

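```bash
python3 -c "
from h import *
print(robot.state()['contact_force'],abs(np.array(robot.state()['joint_velocities'])).max());print(order.close_job())"
```

```text
[-1.01512905  0.34154561  1.03035474] 0.03166163787194066
the job is handed in; nothing more can be done
None
```

I lifted the empty tote by its knob, turned it about 170° and lowered it onto the filled tote's lugs. I then let go, backed the arm away and handed the job in at about 18 s; no verdict was given.

**Last checks:**
- **Stacked pose:** in the final top and scene pictures, the rim and knob matched the predicted pose on the lugs to within a pixel or so, about 2.5 mm. By eye the tote looked level. The white end is over the filled tote's plain end.
- **Other totes:** the filled tote stayed in its original outline. I did not measure the grey tote again, but it looked unmoved in the last picture.
- **Robot:** the arm ended clear of everything, and the wrist force was about 1 N, within sensor noise.

**What went less well:** with the load on, the tool drifted by a few degrees, so the tote came down tilted by about 2°. I pressed it gently onto the lugs with about 15 N until it was close to level before letting go. I did not measure the final tilt or underside gap separately; those rest on the picture overlay.

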